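Size a hub disc in the stepped gauge

TASK

Find the size of the steel disc with the hub on the stepped gauge, working from the smallest well upward: first set it down over the smallest well, which will be too small, then move it up to the next well, where it drops in. Leave it there, sitting flat on the bottom of the middle well, and let go.

Things in the scene. Friction and masses are not known exactly. Their poses are not given: they have to be found in the camera images.
- hub_disc: bare steel disc: round flange 48 mm in diameter, 16 mm thick, at the bottom; on it a hub 28 mm in diameter, 42 mm tall (58 mm in all; bore in its top). 0.3 kg, loose. Origin at the centre of its underside, z up. Stands upright on a fixed plywood board 30 mm thick, left on the bench. Grip the hub from above. Not the plain spacer tube without a flange, nor the black tape roll, near it.
- gauge: stepped gauge: flat wooden board 116 x 240 x 44 mm fixed to the bench, with a row of three round wells 14 mm deep, 36, 64 and 90 mm in diameter. Origin at the centre of its underside, z up; wells centred along its y axis at +89.5 mm (36 mm well), +27 mm (64 mm) and -62.5 mm (90 mm). Top face 44 mm, bottoms of the wells 30 mm above the bench.
- well_small (a point): centre of the mouth of the smallest well (36 mm in diameter), at the level of the gauge's top face, 44 mm above the bench; the 48 mm flange rests over it on the top face and does not enter
- well_middle (a point): centre of the mouth of the middle well (64 mm in diameter, 14 mm deep), at the level of the gauge's top face; the flange enters with 8 mm to spare all round and stands 2 mm proud of the top face when on the bottom
Mind the look-alikes: they are no part of the job. Leave any turquoise look-alike of the hub_disc alone.

How it is judged:
On the way:
1. the disc has been set down over the smallest well: resting on the gauge's top face, upright, its axis within 15 mm of the well's centre (horizontal distance between hub_disc and well_small below 0.015 m and z of hub_disc in the frame of gauge between 0.04 and 0.05 m and angle between hub_disc's own z axis and vertical below 0.17 rad and contact force between hub_disc and gauge above 0.3 N), for 0.2 s.
At the end, for the whole second after the job is handed in: the hub disc stands upright (within 6 degrees) and at rest in the gauge's middle well, its axis within 12 mm of the well's centre and its underside within 4 mm of the well's bottom (horizontal distance between hub_disc and well_middle below 0.012 m and z of hub_disc in the frame of gauge below 0.034 m and angle between hub_disc's own z axis and vertical below 0.1 rad and linear speed of hub_disc below 0.02 m/s); the robot touches nothing.
It also fails if it takes over 40 s, if anything falls off the work surface, if the arm or the gripper's body presses on something with over 40 N, if the wrist force passes 120 N, or if a joint passes its speed limit or range.

ROBOT

A 6-joint arm with a two-finger parallel gripper is mounted at the origin on the work surface; the furniture and walls round the work are solid. World frame = base frame: x ahead of the robot, y to its left, z up, the work surface at z = 0. Lengths are in m, angles in rad, forces in N, time in s.
With the tool pointing down it reaches from about 0.325 to 0.775 m from the base axis. Payload 9.3 kg.
Tool frame: the origin (TCP) lies on the centre line of the jaws, within the pads' length; the fingertips stand robot.tip_extent ahead of it and the grasp point (between the pads) lies 5 mm behind it (robot.tip_extent is the distance from the TCP to the fingertips, in m); z points along the fingers, y is the direction in which the jaws open and shut (so a half turn about z gives the same grasp; the last joint's range is limited). The gripper opens to 85 mm and grips with 20 to 120 N. Pads are 22 mm wide; open, the fingers measure 114 mm over their backs; the gripper's body (76 mm by 85 mm) begins 54 mm behind the grasp point. The pads swing forward as they close: fully open they stand 13 mm farther back than shut.
Start: joints at [0.951, 0.259, 0.021, 1.334, 0, 1.418], TCP at [0.248, 0.491, 0.245] pointing down, gripper open.
Joint ranges: [-3.04, 3.04], [-0.91, 1.82], [-1.04, 1.36], [-1.92, 1.95], [-1.52, 1.45], [-3.14, 3.14]. Speed limits (rad/s): [2.22, 2.22, 2.79, 3.14, 3.14, 3.14].

INTERFACE

Orientations are given as a unit quaternion [w, x, y, z].
In Python, from workcell import monitor, cams, finish_job, robot gives the robot as it stands. The module is installed in compiled form; this text tells all that it offers.
- The arm moves only by the tool step_arm, never from a script. Its argument "rows" is a list of rows, each an object with "grip": the closure, from 0 (fully open) to 1 (shut); "dp": the shift along the world's x, y, z in m, a list of three; "roll": the turn about the world's z in degrees. In form: [{"grip": grip, "dp": [x, y, z], "roll": roll}, ...]. A call has exactly 8 rows; each row is the pose to reach, as a shift and turn from the pose measured when the call began; what a row does not reach only later rows make up. A row lasts 1/12 s, in which the tool goes at most 41.7 mm and 7.16 degrees, less where a joint would pass 70% of its speed; a pose out of reach is approached as far as the arm can. A call with a gripper value outside its range is refused whole. The fingers move at their own pace and stop on an object; "squeeze" is the grip in N (left out, the last holds). Time passes only in rows, so rows that repeat a pose let the fingers close, or fill a call up. It gives the time, the measured TCP pose, the force and the opening at its end, in the units of the state.
- monitor.sense(): the state, without advancing time (a new reading comes with each control period).
- cams.read_camera(name): name is "side" or "top"; returns a dict with "color" (480x640x3 uint8, blue, green, red), "depth" (480x640 float32, m along the optical axis (not along the pixel's ray), 0 where there is no reading), "fx", "fy", "cx", "cy" (pixels), "D" ([k1, k2, p1, p2, k3] as OpenCV has them; the pictures are not rectified), "R" (3x3) and "t" (3): a world point X has camera coordinates R X + t. Camera axes: x right, y down, z forward; pixel columns grow to the right and rows downward; lengths in m; the calibration is good to about 2 mm. A picture is of the moment at which its call begins.
- finish_job(): hands the job in, once; it reports no verdict.
The state is a dict: "t": time; "joint_positions": joint angles; "joint_vel": joint speeds; "effort": joint torques, N m; "ee_pos": TCP position; "ee_rot": TCP orientation; "force": force on the tool from outside, world axes, zero at the start; "moment": the same for the moment, N m; "grip_width": finger opening in m.
Only numpy, scipy, OpenCV 4.12 (cv2) and the standard library are available. Lean on these libraries where they do the work, as an engineer would, in place of code of your own. Each camera call takes 0.05 s, during which the arm holds its last target. There are 200 camera calls.

## Working session

There is one attempt and no reset: what is moved stays moved. The work goes in short steps, Python scripts to look and compute and a tool call to move; the robot and the scene stay as the last step left them, time stands still between calls to the robot, and variables do not carry over. Pictures are saved under pics/ and viewed, about 8 in all and at most 12, crops included, and the job is handed in when it is done.

Besides the shell and the picture viewer there is one more tool, called after "Request:" in YAML: its name, and indented under it one key for each argument. step_arm: Moves the arm, as the interface text tells. Its arguments: {"type":"object","properties":{"rows":{"type":"array","items":{"type":"object","properties":{"grip":{"type":"number"},"dp":{"type":"array","items":{"type":"number"}},"roll":{"type":"number"}}}},"squeeze":{"type":"number"}},"required":["rows"]}

```bash
mkdir -p pics; cat > h.py <<'E'
import numpy as np, cv2
from workcell import monitor, cams, finish_job, robot
def K(c): return np.array([[c['fx'],0,c['cx']],[0,c['fy'],c['cy']],[0,0,1.]])
def ray(c,px):
    u=cv2.undistortPoints(np.array(px,float).reshape(-1,1,2),K(c),np.array(c['D'],float))[:,0]
    d=np.c_[u,np.ones(len(u))]@np.array(c['R']); o=-np.array(c['R']).T@np.array(c['t']); return o,d
def onz(c,px,z):
    o,d=ray(c,px); return o+d*((z-o[2])/d[:,2])[:,None]
def bydepth(c,px):
    o,d=ray(c,px); p=np.array(px).reshape(-1,2).astype(int); return o+d*c['depth'][p[:,1],p[:,0]][:,None]
def proj(c,X):
    return cv2.projectPoints(np.array(X,float).reshape(-1,3),cv2.Rodrigues(np.array(c['R'],float))[0],np.array(c['t'],float),K(c),np.array(c['D'],float))[0][:,0]
E
python3 - <<'E'
from h import *
for n in('top','side'):
    c=cams.read_camera(n); cv2.imwrite(f'pics/{n}0.png',c['color']); print(n,ray(c,[[320,240]]),c['fx'])
s=monitor.sense(); print(s['t'],s['ee_pos'],s['ee_rot'],s['grip_width'],robot.tip_extent)
E
```

```text
top (array([0.39796429, 0.1031364 , 0.88875323]), array([[ 0.13231422,  0.01073749, -0.99123214]])) 470.46247403298
side (array([0.46305338, 0.89566926, 0.38760418]), array([[ 0.06047598, -0.92719228, -0.36979617]])) 569.7452295167407
0.1 [0.24737925 0.49097121 0.24472213] [-2.32140912e-04  2.31275613e-01  9.72888090e-01 -5.48678519e-04] 0.08535051743098612 0.014
```

View pics/top0.png

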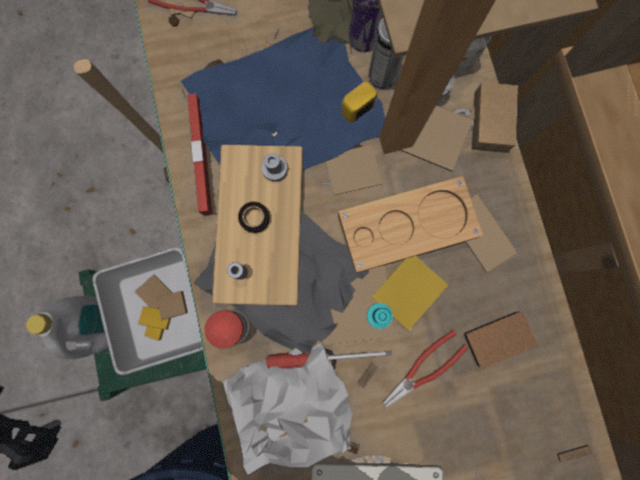

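View pics/side0.png

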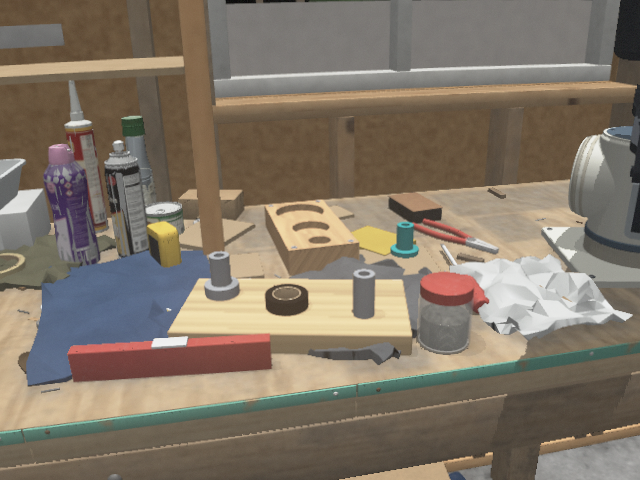

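Top view candidates for the disc:
- Steel hub with flange at (273,165), seen in the side view at (221,275). It is the only steel part with a flange, so this is my choice.
- Spacer tube at (237,270), with no flange.
- Tape roll at (254,217), black.
- Turquoise look-alike at (380,316).

The gauge wells in the top view are small (364,236), middle (396,227) and large (442,213). A post stands near (400,140).

```bash
cat > m.py <<'E'
from h import *
t=cams.read_camera('top'); s=cams.read_camera('side')
def cloud(c):
    v,u=np.mgrid[0:480,0:640]; P=bydepth(c,np.c_[u.ravel(),v.ravel()]).reshape(480,640,3); P[c['depth']<=0]=np.nan; return P
P=cloud(t);S=cloud(s)
def box(Q,x0,x1,y0,y1): m=np.zeros((480,640),bool); m[y0:y1,x0:x1]=1; return m
def blobs(name,Q,win,zlo,zhi):
    m=box(Q,*win)&(Q[...,2]>zlo)&(Q[...,2]<zhi)
    p=Q[m]; 
    if len(p)<5: print(name,len(p));return
    v,u=np.nonzero(m); (cc,r)=cv2.minEnclosingCircle(np.c_[u,v].astype(np.float32))
    print(name,len(p),'med',np.median(p,0).round(4),'min',p.min(0).round(4),'max',p.max(0).round(4),'circ px',np.round(cc,1),round(r,1)); return cc
a=blobs('hubtop T',P,(250,300,140,190),.075,.12)
blobs('flange T',P,(250,300,140,190),.038,.06)
blobs('hubtop S',S,(195,245,240,305),.083,.12)
blobs('tube T',P,(215,260,250,290),.05,.14)
blobs('board T',P,(215,300,180,200),.02,.04)
blobs('gauge T',P,(335,485,175,275),.037,.055)
blobs('wells T',P,(352,470,190,250),.02,.037)
blobs('post T',P,(375,500,0,160),.12,.5)
blobs('post S',S,(180,225,0,240),-.1,.9)
big=[cv2.resize(x,(400,400),interpolation=cv2.INTER_CUBIC) for x in(t['color'][140:190,248:298],s['color'][240:310,185:255])]
cv2.imwrite('pics/hub.png',np.hstack(big))
cv2.imwrite('pics/gauge.png',cv2.resize(t['color'][170:280,330:490],(800,550),interpolation=cv2.INTER_CUBIC))
E
python3 m.py
```

```text
hubtop T 212 med [0.6449 0.201  0.0871] min [0.6313 0.187  0.0752] max [0.658  0.2142 0.0918] circ px [271.7 160.9] 8.4
flange T 297 med [0.6346 0.1945 0.0457] min [0.6213 0.1769 0.0382] max [0.6657 0.2234 0.0599] circ px [274.2 167.5] 13.0
hubtop S 201 med [0.6454 0.2045 0.0874] min [0.6319 0.1871 0.083 ] max [0.6595 0.2151 0.0894] circ px [219. 257.] 10.4
tube T 238 med [0.4498 0.2543 0.0867] min [0.4366 0.2421 0.0516] max [0.4635 0.2691 0.0909] circ px [236.3 270.7] 9.7
board T 1613 med [0.605  0.2295 0.0299] min [0.5849 0.1537 0.0247] max [0.6253 0.3062 0.0392] circ px [258.5 189.5] 41.6
gauge T 5287 med [ 0.5398 -0.0343  0.0437] min [ 0.4563 -0.1807  0.0372] max [0.6376 0.0791 0.0497] circ px [410.5 223.2] 72.5
wells T 2998 med [ 0.552  -0.0888  0.0297] min [ 0.5008 -0.1632  0.02  ] max [0.6112 0.05   0.037 ] circ px [411.1 228.1] 58.1
post T 9925 med [ 0.7008 -0.0143  0.3197] min [ 0.6871 -0.1765  0.12  ] max [0.9096 0.0394 0.475 ] circ px [437.   58.8] 85.4
post S 10760 med [ 0.7235 -0.0083  0.2167] min [ 0.6887 -0.3874 -0.0012] max [0.8637 0.0207 0.4245] circ px [202.  119.5] 121.5
```

View pics/hub.png

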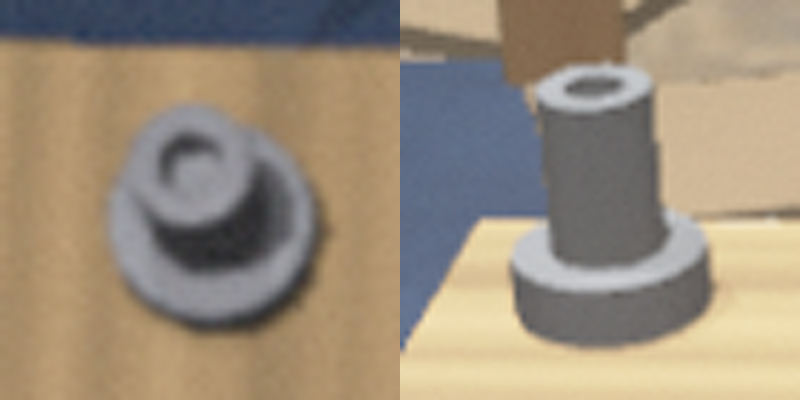

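View pics/gauge.png

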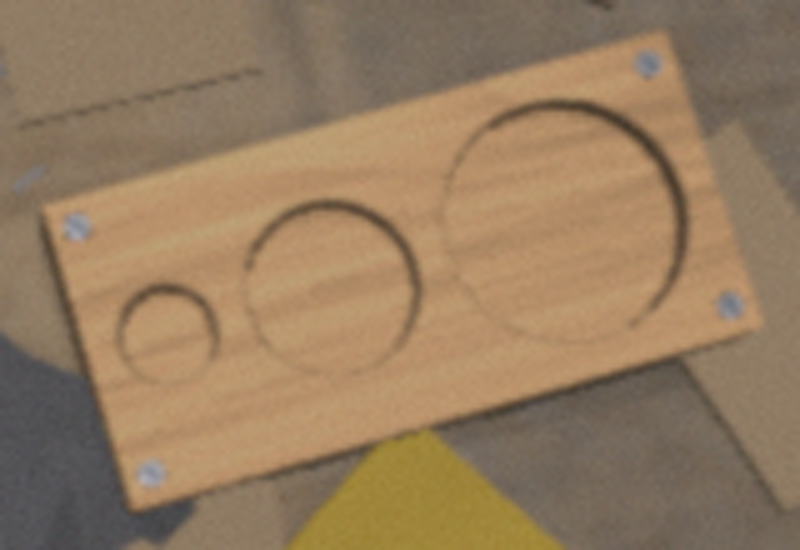

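The crop confirms the choice: a plain steel hub on a wide flange. In the gauge crop, the small mouth is at about (363.6,236.8) and the middle mouth at about (396.6,227.6). Next I'll compute the positions.

```bash
python3 - <<'E'
from h import *
t=cams.read_camera('top'); s=cams.read_camera('side')
def tri(a,b):
    o1,d1=ray(t,[a]);o2,d2=ray(s,[b]);d1=d1[0];d2=d2[0]
    k=np.linalg.lstsq(np.c_[d1,-d2],o2-o1,rcond=None)[0];p=o1+k[0]*d1;q=o2+k[1]*d2
    return ((p+q)/2).round(4),np.linalg.norm(p-q).round(4)
# hub top ellipse centre: crop top (190,166)/8+(248,140); side (595,88): x (595-400)/400*70+185
print('hub top',tri((271.7,160.7),(219.1,255.4)))
C=onz(t,[(339,211),(463,176.4),(482.4,235.2),(356.6,272)],.044)
print('corners',C.round(4),[np.linalg.norm(C[i]-C[i-1]).round(4) for i in range(4)])
y=(C[0]+C[3]-C[1]-C[2]);y/=np.linalg.norm(y);c=C.mean(0)
print('c',c,'yaw of y axis deg',np.degrees(np.arctan2(y[1],y[0])))
for k in(.0895,.027,-.0625): print('from rect',(c+k*y).round(4))
W=onz(t,[(363.6,236.8),(396.6,227.6),(443,213.9)],.044);print('mouths',W.round(4),np.linalg.norm(np.diff(W,axis=0),axis=1))
# same corners in the side view: left/right corners of top face
print('proj corners side',proj(s,C).round(1),'wells',proj(s,W).round(1), 'hub axis', proj(s,[[.645,.201,.03]]),proj(t,[[.645,.201,.03]]))
cv2.imwrite('pics/g2.png',cv2.resize(s['color'][190:280,255:365],(770,600),interpolation=cv2.INTER_CUBIC))
E
```

```text
hub top (array([0.6445, 0.2006, 0.0876]), np.float64(0.0015))
corners [[ 0.565   0.0789  0.044 ]
 [ 0.6358 -0.149   0.044 ]
 [ 0.5267 -0.1822  0.044 ]
 [ 0.4545  0.0452  0.044 ]] [np.float64(0.1156), np.float64(0.2387), np.float64(0.114), np.float64(0.2386)]
c [ 0.54550593 -0.05178998  0.044     ] yaw of y axis deg 107.43947793867136
from rect [0.5187 0.0336 0.044 ]
from rect [ 0.5374 -0.026   0.044 ]
from rect [ 0.5642 -0.1114  0.044 ]
mouths [[ 0.5185  0.0334  0.044 ]
 [ 0.5369 -0.0264  0.044 ]
 [ 0.5643 -0.1111  0.044 ]] [0.06254176 0.08906237]
proj corners side [[289.1 250.6]
 [265.5 205. ]
 [322.4 199.6]
 [359.9 242.6]] wells [[320.5 239.8]
 [311.8 227. ]
 [300.4 211.2]] hub axis [[222.88341919 293.76705702]] [[274.80956397 169.2130668 ]]
```

View pics/g2.png

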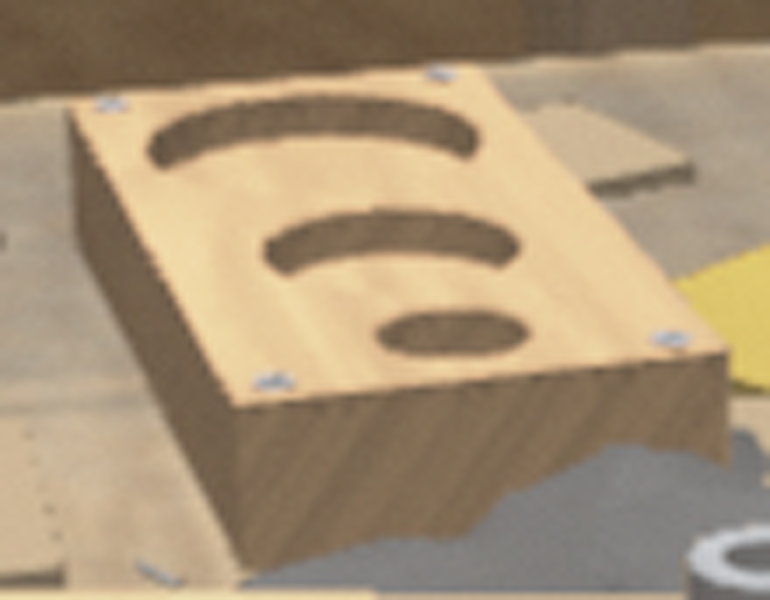

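Both views agree. The hub top is at z 0.088, the gauge's near left corner reprojects within 1 px at 44 mm, and the well spacings are 62.5 and 89.1 mm against 62.5 and 89.5 given.

- disc: (0.645, 0.201)
- small well: (0.5187, 0.0335)
- middle well: (0.537, -0.026)

Now I'll move over the disc.

Request:
step_arm:
  rows:
    - {"grip": 0, "dp": [0.015, -0.011, 0]}
    - {"grip": 0, "dp": [0.042, -0.031, 0]}
    - {"grip": 0, "dp": [0.072, -0.053, 0]}
    - {"grip": 0, "dp": [0.102, -0.075, 0]}
    - {"grip": 0, "dp": [0.132, -0.096, 0]}
    - {"grip": 0, "dp": [0.162, -0.118, 0]}
    - {"grip": 0, "dp": [0.19, -0.138, 0]}
    - {"grip": 0, "dp": [0.21, -0.153, 0]}
  squeeze: 50

```text
invalid input
```

Request:
step_arm:
  rows:
    - {"grip": 0, "dp": [0.015, -0.011, 0], "roll": 0}
    - {"grip": 0, "dp": [0.042, -0.031, 0], "roll": 0}
    - {"grip": 0, "dp": [0.072, -0.053, 0], "roll": 0}
    - {"grip": 0, "dp": [0.102, -0.075, 0], "roll": 0}
    - {"grip": 0, "dp": [0.132, -0.096, 0], "roll": 0}
    - {"grip": 0, "dp": [0.162, -0.118, 0], "roll": 0}
    - {"grip": 0, "dp": [0.19, -0.138, 0], "roll": 0}
    - {"grip": 0, "dp": [0.21, -0.153, 0], "roll": 0}
  squeeze: 50

```text
t: 0.97
ee_pos: [0.4596, 0.3362, 0.2449]
ee_rot: [0.0, 0.232, 0.973, -0.0]
force: [0.1, 0.5, -0.5]
grip_width: 0.0856
```

Request:
step_arm:
  rows:
    - {"grip": 0, "dp": [0.02, -0.015, 0], "roll": 0}
    - {"grip": 0, "dp": [0.05, -0.036, 0], "roll": 0}
    - {"grip": 0, "dp": [0.08, -0.058, -0.01], "roll": 0}
    - {"grip": 0, "dp": [0.11, -0.08, -0.03], "roll": 0}
    - {"grip": 0, "dp": [0.138, -0.1, -0.05], "roll": 0}
    - {"grip": 0, "dp": [0.162, -0.118, -0.07], "roll": 0}
    - {"grip": 0, "dp": [0.178, -0.13, -0.085], "roll": 0}
    - {"grip": 0, "dp": [0.1855, -0.1352, -0.095], "roll": 0}

```text
t: 1.63
ee_pos: [0.6465, 0.1987, 0.1472]
ee_rot: [-0.001, 0.233, 0.972, -0.001]
force: [0.2, 0.8, 0.2]
grip_width: 0.0854
```

Request:
step_arm:
  rows:
    - {"grip": 0, "dp": [-0.0015, 0.002, -0.01], "roll": 0}
    - {"grip": 0, "dp": [-0.0015, 0.002, -0.025], "roll": 0}
    - {"grip": 0, "dp": [-0.0015, 0.002, -0.04], "roll": 0}
    - {"grip": 0, "dp": [-0.0015, 0.002, -0.055], "roll": 0}
    - {"grip": 0, "dp": [-0.0015, 0.002, -0.066], "roll": 0}
    - {"grip": 0, "dp": [-0.0015, 0.002, -0.073], "roll": 0}
    - {"grip": 0, "dp": [-0.0015, 0.002, -0.074], "roll": 0}
    - {"grip": 0, "dp": [-0.0015, 0.002, -0.074], "roll": 0}

```text
t: 2.3
ee_pos: [0.6449, 0.201, 0.0734]
ee_rot: [-0.001, 0.233, 0.972, -0.001]
force: [0.5, 0.3, 0.3]
grip_width: 0.0855
```

```bash
python3 - <<'E'
from h import *
s=cams.read_camera('side'); t=cams.read_camera('top')
a=cv2.resize(s['color'][160:320,140:300],(400,400)); b=cv2.resize(t['color'][90:250,200:360],(400,400))
cv2.imwrite('pics/pre.png',np.hstack([a,b])); print(monitor.sense()['ee_pos'],robot.tip_extent)
E
```

```text
[0.6453647  0.20094478 0.0741781 ] 0.014
```

View pics/pre.png

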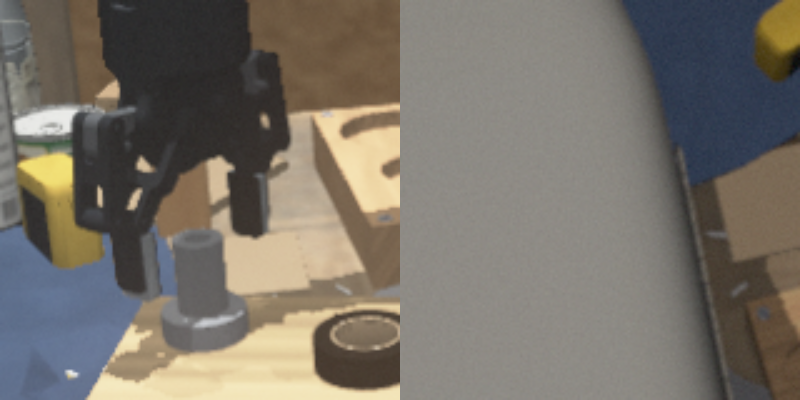

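The side crop shows the hub (crop 200,270) between the two open fingers (tips near 140,295 and 250,235), with nothing else within reach. The top view is blocked by the arm. Closing now.

Request:
step_arm:
  rows:
    - {"grip": 0.5, "dp": [0, 0, 0], "roll": 0}
    - {"grip": 1, "dp": [0, 0, 0], "roll": 0}
    - {"grip": 1, "dp": [0, 0, 0], "roll": 0}
    - {"grip": 1, "dp": [0, 0, 0], "roll": 0}
    - {"grip": 1, "dp": [0, 0, 0], "roll": 0}
    - {"grip": 1, "dp": [0, 0, 0], "roll": 0}
    - {"grip": 1, "dp": [0, 0, 0], "roll": 0}
    - {"grip": 1, "dp": [0, 0, 0], "roll": 0}
  squeeze: 50

```text
t: 3.07
ee_pos: [0.6455, 0.2009, 0.0745]
ee_rot: [-0.0, 0.233, 0.972, -0.001]
force: [-1.9, -0.6, 4.1]
grip_width: 0.0265
```

Request:
step_arm:
  rows:
    - {"grip": 1, "dp": [0, 0, 0], "roll": 0}
    - {"grip": 1, "dp": [0, 0, 0.005], "roll": 0}
    - {"grip": 1, "dp": [0, 0, 0.015], "roll": 0}
    - {"grip": 1, "dp": [0, 0, 0.03], "roll": 0}
    - {"grip": 1, "dp": [0, 0, 0.045], "roll": 0}
    - {"grip": 1, "dp": [0, 0, 0.06], "roll": 0}
    - {"grip": 1, "dp": [0, 0, 0.068], "roll": 0}
    - {"grip": 1, "dp": [0, 0, 0.07], "roll": 0}

```text
t: 3.73
ee_pos: [0.6461, 0.2011, 0.1465]
ee_rot: [0.001, 0.233, 0.972, -0.0]
force: [-0.4, -0.6, -3.6]
grip_width: 0.0267
```

```bash
python3 - <<'E'
from h import *
s=cams.read_camera('side')
cv2.imwrite('pics/lift.png',cv2.resize(s['color'][120:320,140:300],(480,600))); z=monitor.sense();print(z['ee_pos'],z['grip_width'],z['force'])
print(proj(s,[[.645,.201,.1],[.645,.201,.158]]))
E
```

```text
[0.64585361 0.20103458 0.14572771] 0.026177301480817664 [ 0.35222606  0.46911408 -2.94633547]
[[218.4397457  247.13593364]
 [214.58828147 206.00707336]]
```

View pics/lift.png

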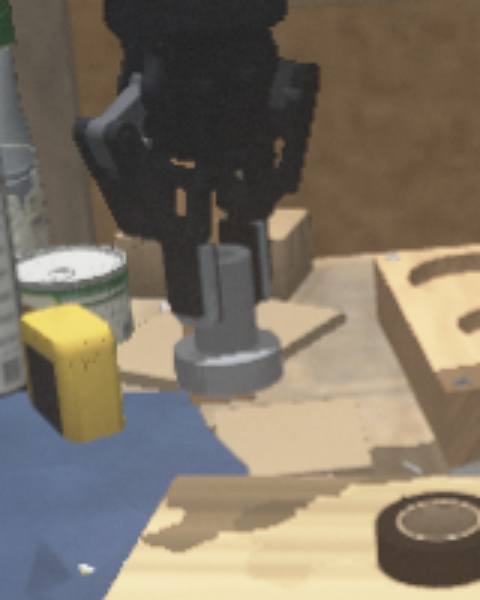

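The side view shows the disc hanging upright in the jaws, clear of the board (flange at crop 229,370, about 2 px from the prediction). The underside is 0.044 below the TCP. Next is the small well.

Request:
step_arm:
  rows:
    - {"grip": 1, "dp": [-0.008, -0.01, 0], "roll": 0}
    - {"grip": 1, "dp": [-0.024, -0.032, 0], "roll": 0}
    - {"grip": 1, "dp": [-0.045, -0.059, 0], "roll": 0}
    - {"grip": 1, "dp": [-0.066, -0.087, 0], "roll": 0}
    - {"grip": 1, "dp": [-0.087, -0.115, 0], "roll": 0}
    - {"grip": 1, "dp": [-0.107, -0.141, -0.005], "roll": 0}
    - {"grip": 1, "dp": [-0.121, -0.159, -0.012], "roll": 0}
    - {"grip": 1, "dp": [-0.1275, -0.1675, -0.02], "roll": 0}

```text
t: 4.45
ee_pos: [0.516, 0.0317, 0.1251]
ee_rot: [0.0, 0.234, 0.972, -0.001]
force: [0.0, 0.8, -2.8]
grip_width: 0.0268
```

Request:
step_arm:
  rows:
    - {"grip": 1, "dp": [0, 0, 0], "roll": 0}
    - {"grip": 1, "dp": [0, 0, 0], "roll": 0}
    - {"grip": 1, "dp": [0, 0, -0.005], "roll": 0}
    - {"grip": 1, "dp": [0, 0, -0.01], "roll": 0}
    - {"grip": 1, "dp": [0, 0, -0.015], "roll": 0}
    - {"grip": 1, "dp": [0, 0, -0.02], "roll": 0}
    - {"grip": 1, "dp": [0, 0, -0.023], "roll": 0}
    - {"grip": 1, "dp": [0, 0, -0.025], "roll": 0}

```text
t: 5.12
ee_pos: [0.5159, 0.032, 0.0994]
ee_rot: [-0.0, 0.234, 0.972, -0.001]
force: [-0.0, -0.4, -3.7]
grip_width: 0.0263
```

```bash
python3 - <<'E'
from h import *
s=cams.read_camera('side'); z=monitor.sense();print(z['ee_pos'],z['grip_width'],z['force'],z['t'])
cv2.imwrite('pics/small.png',cv2.resize(s['color'][130:280,250:390],(560,600)))
x,y,h=z['ee_pos'];print(proj(s,[[x,y,h-.0442],[.5187,.0335,.044],[x,y,h+.0138]]))
E
```

```text
[0.51580607 0.03194361 0.09926799] 0.026680192185657037 [ 0.61546637  0.20169438 -3.49358974] 5.1667
[[322.04617291 233.18200139]
 [320.3565268  239.85343406]
 [321.33407858 199.12440467]]
```

View pics/small.png

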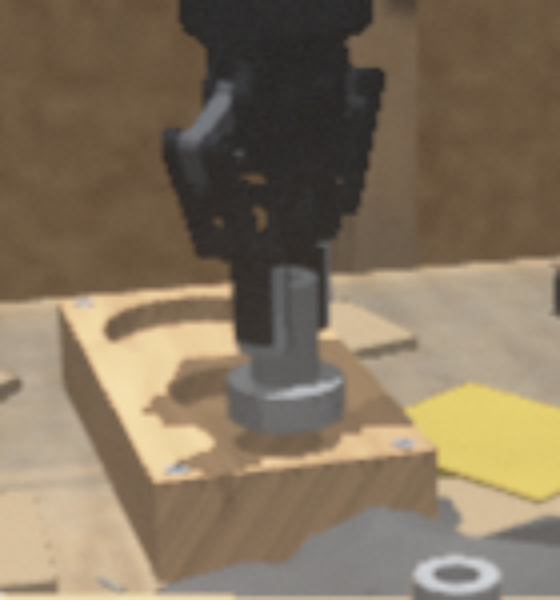

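The disc hangs about 11 mm above the face (flange at crop 286,400), nearly centred. I'll correct by +2 mm in x and +1.5 mm in y, and lower.

Request:
step_arm:
  rows:
    - {"grip": 1, "dp": [0.002, 0.0015, -0.003], "roll": 0}
    - {"grip": 1, "dp": [0.0025, 0.0015, -0.005], "roll": 0}
    - {"grip": 1, "dp": [0.0025, 0.0015, -0.007], "roll": 0}
    - {"grip": 1, "dp": [0.0025, 0.0015, -0.009], "roll": 0}
    - {"grip": 1, "dp": [0.0025, 0.0015, -0.0105], "roll": 0}
    - {"grip": 1, "dp": [0.0025, 0.0015, -0.0115], "roll": 0}
    - {"grip": 1, "dp": [0.0025, 0.0015, -0.012], "roll": 0}
    - {"grip": 1, "dp": [0.0025, 0.0015, -0.012], "roll": 0}

```text
t: 5.83
ee_pos: [0.5183, 0.0333, 0.0885]
ee_rot: [0.0, 0.234, 0.972, -0.001]
force: [-5.4, -0.4, 9.2]
grip_width: 0.0264
```

Contact is confirmed (force went from -3.4 to +9.2 N). I'll open slightly so the disc rests freely, then regrip.

Request:
step_arm:
  rows:
    - {"grip": 1, "dp": [0, 0, 0], "roll": 0}
    - {"grip": 1, "dp": [0, 0, 0], "roll": 0}
    - {"grip": 0.5, "dp": [0, 0, 0], "roll": 0}
    - {"grip": 0.5, "dp": [0, 0, 0], "roll": 0}
    - {"grip": 0.5, "dp": [0, 0, 0], "roll": 0}
    - {"grip": 0.5, "dp": [0, 0, 0], "roll": 0}
    - {"grip": 0.5, "dp": [0, 0, 0], "roll": 0}
    - {"grip": 0.5, "dp": [0, 0, 0], "roll": 0}

```text
t: 6.5
ee_pos: [0.5184, 0.0333, 0.0884]
ee_rot: [0.0, 0.234, 0.972, -0.001]
force: [0.6, 1.0, -0.3]
grip_width: 0.0429
```

```bash
python3 - <<'E'
from h import *
s=cams.read_camera('side'); z=monitor.sense();print(z['ee_pos'],z['grip_width'],z['force'],z['t'])
cv2.imwrite('pics/rest.png',cv2.resize(s['color'][130:280,250:390],(560,600)))
E
```

```text
[0.51835065 0.03333319 0.08845077] 0.042799001139829894 [-0.22773149  0.22023945  0.03746942] 6.55
```

View pics/rest.png

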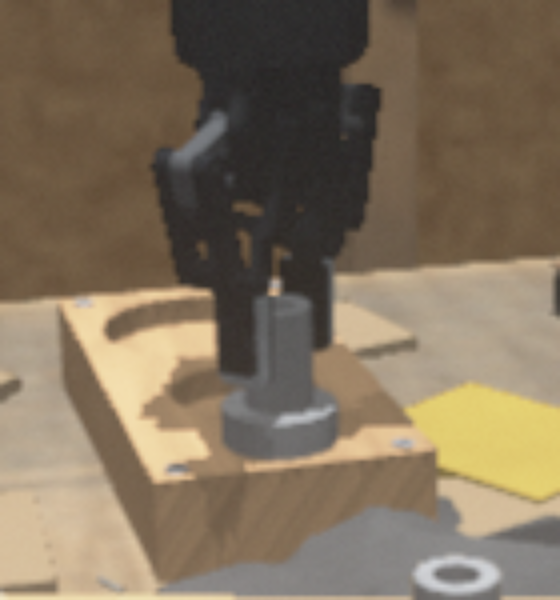

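The disc stands free, flat and upright over the small well (flange centre at px 320,238; well predicted at 320.4,239.9). Regripping, then on to the middle well.

Request:
step_arm:
  rows:
    - {"grip": 1, "dp": [0, 0, 0], "roll": 0}
    - {"grip": 1, "dp": [0, 0, 0], "roll": 0}
    - {"grip": 1, "dp": [0, 0, 0], "roll": 0}
    - {"grip": 1, "dp": [0, 0, 0], "roll": 0}
    - {"grip": 1, "dp": [0, 0, 0], "roll": 0}
    - {"grip": 1, "dp": [0, 0, 0.005], "roll": 0}
    - {"grip": 1, "dp": [0, 0, 0.013], "roll": 0}
    - {"grip": 1, "dp": [0, 0, 0.02], "roll": 0}

```text
t: 7.22
ee_pos: [0.5181, 0.0334, 0.1088]
ee_rot: [-0.0, 0.234, 0.972, -0.001]
force: [0.2, -1.0, -3.1]
grip_width: 0.0263
```

Request:
step_arm:
  rows:
    - {"grip": 1, "dp": [0.001, -0.003, 0.002], "roll": 0}
    - {"grip": 1, "dp": [0.004, -0.012, 0.002], "roll": 0}
    - {"grip": 1, "dp": [0.008, -0.024, 0.002], "roll": 0}
    - {"grip": 1, "dp": [0.012, -0.037, 0.002], "roll": 0}
    - {"grip": 1, "dp": [0.016, -0.05, 0.002], "roll": 0}
    - {"grip": 1, "dp": [0.018, -0.057, 0.0], "roll": 0}
    - {"grip": 1, "dp": [0.0185, -0.0595, 0.0], "roll": 0}
    - {"grip": 1, "dp": [0.0185, -0.0595, 0.0], "roll": 0}

```text
t: 7.88
ee_pos: [0.5366, -0.0271, 0.1083]
ee_rot: [-0.001, 0.234, 0.972, -0.001]
force: [-0.3, -0.2, -2.6]
grip_width: 0.0264
```

Request:
step_arm:
  rows:
    - {"grip": 1, "dp": [0.0005, 0.001, -0.004], "roll": 0}
    - {"grip": 1, "dp": [0.0005, 0.001, -0.009], "roll": 0}
    - {"grip": 1, "dp": [0.0005, 0.001, -0.014], "roll": 0}
    - {"grip": 1, "dp": [0.0005, 0.001, -0.019], "roll": 0}
    - {"grip": 1, "dp": [0.0005, 0.001, -0.024], "roll": 0}
    - {"grip": 1, "dp": [0.0005, 0.001, -0.028], "roll": 0}
    - {"grip": 1, "dp": [0.0005, 0.001, -0.03], "roll": 0}
    - {"grip": 1, "dp": [0.0005, 0.001, -0.031], "roll": 0}

```text
t: 8.55
ee_pos: [0.5369, -0.026, 0.0769]
ee_rot: [-0.001, 0.234, 0.972, -0.001]
force: [0.2, -0.9, -3.0]
grip_width: 0.0267
```

Request:
step_arm:
  rows:
    - {"grip": 1, "dp": [0, 0, -0.001], "roll": 0}
    - {"grip": 1, "dp": [0, 0, -0.002], "roll": 0}
    - {"grip": 1, "dp": [0, 0, -0.003], "roll": 0}
    - {"grip": 1, "dp": [0, 0, -0.0035], "roll": 0}
    - {"grip": 1, "dp": [0, 0, -0.0035], "roll": 0}
    - {"grip": 1, "dp": [0, 0, -0.0035], "roll": 0}
    - {"grip": 1, "dp": [0, 0, -0.0035], "roll": 0}
    - {"grip": 1, "dp": [0, 0, -0.0035], "roll": 0}

```text
t: 9.22
ee_pos: [0.537, -0.026, 0.0746]
ee_rot: [-0.0, 0.234, 0.972, -0.001]
force: [-4.3, 0.3, 7.5]
grip_width: 0.0266
```

The disc has bottomed at TCP z 0.0746, as predicted, with 10 N of contact. I'll release and retreat straight up.

Request:
step_arm:
  rows:
    - {"grip": 0.5, "dp": [0, 0, 0], "roll": 0}
    - {"grip": 0.4, "dp": [0, 0, 0], "roll": 0}
    - {"grip": 0.3, "dp": [0, 0, 0], "roll": 0}
    - {"grip": 0.3, "dp": [0, 0, 0], "roll": 0}
    - {"grip": 0.2, "dp": [0, 0, 0], "roll": 0}
    - {"grip": 0.2, "dp": [0, 0, 0], "roll": 0}
    - {"grip": 0.2, "dp": [0, 0, 0], "roll": 0}
    - {"grip": 0.2, "dp": [0, 0, 0.005], "roll": 0}

```text
t: 9.88
ee_pos: [0.5365, -0.0259, 0.079]
ee_rot: [-0.001, 0.234, 0.972, -0.001]
force: [-0.1, -0.4, 0.5]
grip_width: 0.0685
```

Request:
step_arm:
  rows:
    - {"grip": 0.2, "dp": [0, 0, 0.01], "roll": 0}
    - {"grip": 0.2, "dp": [0, 0, 0.025], "roll": 0}
    - {"grip": 0.2, "dp": [0, 0, 0.045], "roll": 0}
    - {"grip": 0.2, "dp": [-0.01, 0.01, 0.065], "roll": 0}
    - {"grip": 0.2, "dp": [-0.03, 0.03, 0.085], "roll": 0}
    - {"grip": 0.2, "dp": [-0.05, 0.05, 0.1], "roll": 0}
    - {"grip": 0.2, "dp": [-0.07, 0.07, 0.11], "roll": 0}
    - {"grip": 0.2, "dp": [-0.08, 0.08, 0.11], "roll": 0}

```text
t: 10.55
ee_pos: [0.4554, 0.0555, 0.1919]
ee_rot: [0.0, 0.234, 0.972, -0.0]
force: [-0.4, -0.3, 0.3]
grip_width: 0.0683
```

Request:
step_arm:
  rows:
    - {"grip": 0.2, "dp": [-0.01, 0.02, 0], "roll": 0}
    - {"grip": 0.2, "dp": [-0.03, 0.05, 0], "roll": 0}
    - {"grip": 0.2, "dp": [-0.05, 0.08, 0], "roll": 0}
    - {"grip": 0.2, "dp": [-0.07, 0.11, 0], "roll": 0}
    - {"grip": 0.2, "dp": [-0.085, 0.14, 0], "roll": 0}
    - {"grip": 0.2, "dp": [-0.095, 0.155, 0], "roll": 0}
    - {"grip": 0.2, "dp": [-0.1, 0.16, 0], "roll": 0}
    - {"grip": 0.2, "dp": [-0.1, 0.16, 0], "roll": 0}

```text
t: 11.22
ee_pos: [0.3546, 0.2163, 0.1921]
ee_rot: [0.001, 0.233, 0.973, -0.0]
force: [0.3, -0.3, -0.1]
grip_width: 0.0685
```

```bash
python3 - <<'E'
from h import *
s=cams.read_camera('side'); t=cams.read_camera('top'); z=monitor.sense();print(z['ee_pos'],z['grip_width'],z['force'],z['t'])
cv2.imwrite('pics/fin.png',np.hstack([cv2.resize(s['color'][180:280,250:350],(400,400)),cv2.resize(t['color'][170:280,340:450],(400,400))]))
v,u=np.mgrid[150:290,330:490]; P=bydepth(t,np.c_[u.ravel(),v.ravel()])
m=(P[:,2]>.075)&(P[:,2]<.1)&(np.hypot(P[:,0]-.537,P[:,1]+.026)<.04); print('hub top',m.sum(),np.median(P[m],0), (P[m].min(0)+P[m].max(0))/2)
print('well mid',[.5372,-.0262],'pred top',proj(t,[[.5372,-.0262,.088],[.5372,-.0262,.046]]),'side',proj(s,[[.5372,-.0262,.088],[.5372,-.0262,.046]]))
E
```

```text
[0.35577154 0.2151875  0.19198293] 0.06794835981371412 [ 0.30929999 -0.24204138  0.32835513] 11.3167
hub top 213 [ 0.53752863 -0.02408965  0.08692752] [ 0.53708812 -0.02417579  0.08290087]
well mid [0.5372, -0.0262] pred top [[400.41700389 223.37019803]
 [396.67462679 227.24808938]] side [[310.94970667 202.85291149]
 [311.59736089 225.98755133]]
```

View pics/fin.png

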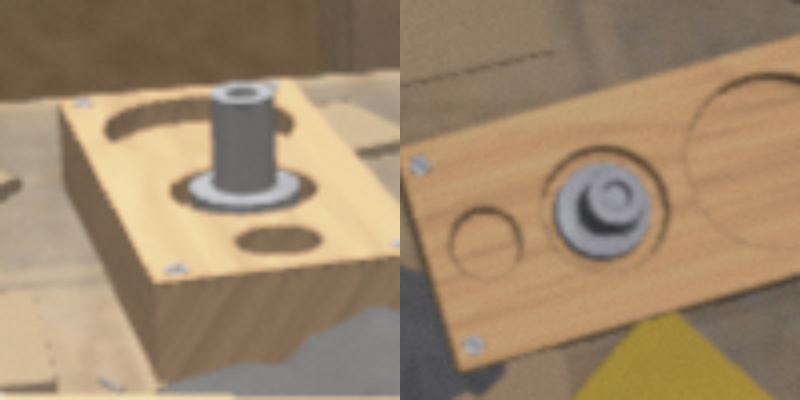

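The final view shows the flange sunk in the middle well and upright, with the hub top at (0.537,-0.024) and z 0.087. That is about 2 mm from the well's centre, and the arm is clear.

```bash
python3 -c "
from h import *
finish_job()"
```

```text
the job is handed in; nothing more can be done
```

The steel disc sits flat on the bottom of the middle well, released, and I handed the job in at about 11.3 s. I set it down over the smallest well first and let go there, so it rested freely on the top face before I moved it up.

- **Smallest well:** the gripper was within about 1 mm of the well's centre. Lowering the disc gave about 12 N of contact, and the picture after release showed it standing upright on the face.
- **Middle well:** the disc bottomed where predicted (TCP z 0.0746 m). Afterwards the hub top measured z 0.087 m against 0.088 m expected, and its axis was about 2 mm from the well's centre against the 12 mm allowed. It stood upright.
- **Arm:** it ended well clear of the gauge, with about zero force on the tool.

No check failed. The small disagreements were a gripper opening of 26.5 mm on the 28 mm hub, and offsets of 1–2 px and 1–2 mm, within the calibration. The top view was blocked by the arm before the grasp, so I checked that from the side view only.

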